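Fish the steel key out of the slotted jig with the hooked pick

ROBOT

A 6-joint arm with a two-finger parallel gripper is mounted at the origin on the work surface. World frame = base frame: x ahead of the robot, y to its left, z up, the work surface at z = 0. Lengths are in m, angles in rad, forces in N, time in s.
With the tool pointing down it reaches from about 0.425 to 0.95 m from the base axis. Payload 3.5 kg.
Tool frame: the origin (TCP) lies on the centre line of the jaws, within the pads' length; the fingertips stand 14 mm ahead of it and the grasp point (between the pads) lies 5 mm behind it (ctrl.finger_overhang is the distance from the TCP to the fingertips, in m); z points along the fingers, y is the line along which they close (so a half turn about z gives the same grasp; the last joint's range is limited). The gripper opens to 85 mm and grips with 20 to 120 N. Pads are 22 mm wide; open, the fingers measure 114 mm over their backs; the gripper's body (76 mm by 85 mm) begins 54 mm behind the grasp point. The pads swing forward as they close: fully open they stand 13 mm farther back than shut.
Start: joints at [-1.37, 0.286, 1.577, -0, 1.279, -0.15], TCP at [0.232, -0.634, 0.245] pointing down, gripper open.
Joint ranges: [-2.77, 2.77], [-0.9, 2.22], [0.21, 2.48], [-1.53, 4.67], [0.24, 2.81], [-2.84, 2.84]. Speed limits (rad/s): [2.79, 2.79, 3.14, 3.14, 3.14, 3.14].

INTERFACE

Orientations are given as a unit quaternion [x, y, z, w].
In Python, from plant import ctrl gives the robot as it stands.
- The arm moves only by the tool send_rows, never from a script. Its argument "moves" is text: rows parted by semicolons, each of 7 numbers parted by spaces: the turn, a rotation vector about the tool's x, y, z in units of 360 degrees (1.0 is 360 degrees), then the shift along the tool's x, y, z in units of 20 cm (1.0 is 20 cm), then the gripper's target within -1 to 1 (fully open at 1, half-way at 0, shut at -1). A call has 1 to 12 rows; each row is the pose to reach, as a shift and turn from the pose commanded when the call began, along the tool's axes at that moment, turning the shorter way round; what a row does not reach only later rows make up. A row lasts 1/8 s, in which the tool goes at most 62.5 mm and 10.7 degrees, less where a joint would pass 70% of its speed; a pose out of reach is approached as far as the arm can. A call with a number of a shift or a turn outside -1 to 1 is refused whole. A call with a gripper value outside its range is refused whole. The fingers move at their own pace and stop on an object; "newtons" is the grip in N (left out, the last holds). Time passes only in rows, so rows that repeat a pose let the fingers close. It gives the time, the measured TCP pose, the force, the opening and the grip force at its end, in the units of the state.
- ctrl.get_state(): the state, without advancing time (a new reading comes with each control period).
- ctrl.read_camera(name): name is "scene" or "side" or "wrist"; returns a dict with "image" (480x640x3 uint8, red, green, blue), "fovy" (degrees; the focal length in pixels is half the picture's height over the tangent of half this angle, whatever the lens; pixels are square), "cx", "cy" (the principal point, pixels), "extrinsics" (4x4, takes a point from camera to world coordinates). Camera axes: x right, y up, looking along -z (the intrinsics and any distortion apply to the point x, -y, -z); pixel columns grow to the right and rows downward; lengths in m; the calibration is good to about 2 mm. A picture is of the moment at which its call begins. There is no depth.
- ctrl.sign_off(): hands the job in; it is judged then, once.
The state is a dict: "time": time; "qpos": joint angles; "dq": joint speeds; "joint_efforts": joint torques, N m; "eef_pos": TCP position; "tcp_rot": TCP orientation; "contact_force": force on the tool from outside, world axes, zero at the start; "wrist_torque": the same for the moment, N m; "opening": opening from 0.0 (shut) to 1.0 (fully open); "finger_force": force on a finger pad.
Only numpy, scipy, OpenCV 4.12 (cv2) and the standard library are available. Lean on these libraries where they do the work, as an engineer would, in place of code of your own. Each camera call takes 0.05 s, during which the arm holds its last target. There are 200 camera calls.

TASK

The jig's steel key has slid deep into its narrow slot. Draw the hooked pick out of the tool rack (only its shaft can be reached there), lay it down on the bench and let go, take it again by its handle, and with its hook drag the key all the way out of the slot onto the bench; fingers must not touch the key while it is in the slot. Then lay the pick down flat on the bench, clear of the slot, the rack and the tray, put the key in the small-parts tray, and leave the straight scraper and everything else on the bench where it is.

Things in the scene. Friction and masses are not known exactly. Their poses are not given: they have to be found in the camera images.
- slot_mouth (a point): Point on the bench, midway across the open end of the slot in the wooden jig. x axis: level, into the slot; z up. The jig: two brown wooden jaws fixed to the bench, each 180 long, 45 wide, 40 high, with a straight slot 20 wide between them, open above and at the mouth, the bench its floor, a dark block closing it 165 mm in. The mouth looks roughly to +y.
- key_centre (a point): Centre of the key, a plain steel bar 50 long (its x axis), 16 wide, 14 high, about 75 g, lying lengthwise on the bench in the slot, its centre 75 to 105 mm in from the mouth. It slides freely. The slot is too narrow for fingers.
- pick_handle (a point): Centre of the hooked pick's dark wooden handle, 18 over the bench. Pick: rigid, 260 long, about 130 g; x axis towards the hook, z up. Handle 26 wide, 36 high, flat underneath, from 40 behind this point to 34 ahead; then a ferrule and a steel shaft to the hook, centred 216 ahead. At the start it lies in a rack groove with no room for fingers beside it.
- pick_shaft (a point): Point on the axis of the pick's shaft, a dark 8 x 8 steel bar, 150 mm ahead of the handle's centre and 66 behind the hook; 24 over the bench when the pick lies level. About 110 mm of shaft stand out of the rack at the start, this point 45 to 50 mm from the rack's front. Axes as for the handle.
- hook_foot (a point): Underside of the pick's hook, a steel post 8 long (x), 10 wide (y), at the shaft's end turned straight down, 20 mm below the shaft's underside; level with the handle's underside, so the pick laid down rests level on handle and hook. Axes as for the handle.
- rack: Plywood tool rack fixed to the bench, 165 long (x), 142 wide (y), 46 high; origin under its centre. Two grooves 34 wide along x at y = +38 and -38, open above and at the front (-x end, looking roughly to world -y), the bench their floor. One holds the hooked pick, the other the straight scraper, either way round; each slides straight out along -x (pick: 150 mm until clear).
- tray: Small-parts tray, an open plywood box fixed to the bench, 120 (x) by 140 (y), 30 high, walls and floor 6 thick; origin under its centre.
- scraper_handle (a point): Centre of the handle of the straight scraper, a bystander with the same handle as the pick but a small flat blade and no hook, lying in the other groove.
- glue: Bystander: white glue bottle, standing, 56 across, 160 high; origin under its centre.
- tape: Bystander: black tape measure, 72 x 38, 62 high; origin under its centre.
- jar: Bystander: glass jar with steel lid, 68 across, 85 high; origin under its centre.
- disc: Bystander: wooden disc lying flat, 80 across, 22 high; origin under its centre.
Not all that is in view belongs to the job. What is shaped like the tray but yellow is not meant. Leave any purple look-alike of the rack alone.

How it is judged:
On the way, in this order (a step that is already met when the one before it is completed fails the run):
1. the hooked pick has been drawn out of the rack and let go, lying on the bench ((x of pick_handle in the frame of rack below -0.115 m or y of pick_handle in the frame of rack above 0.1 m or y of pick_handle in the frame of rack below -0.1 m) and contact force between the fingers and pick below 0.05 N and height (world z) of pick_handle below 0.028 m and angle between pick_handle's own z axis and vertical below 0.15 rad), for 0.2 s.
2. the pick, held by its handle, pulls the key along the slot, the key centre now less than 50 mm in from the mouth (contact force between pick and key above 0.05 N and distance between the grasp point and pick_handle below 0.07 m and x of key_centre in the frame of slot_mouth between -0.025 and 0.05 m and height (world z) of key_centre below 0.03 m), for 0.02 s.
3. the whole key lies on the bench out of the slot (x of key_centre in the frame of slot_mouth below -0.023 m and height (world z) of key_centre below 0.025 m), for 0.1 s.
At the end, for the whole second after the job is handed in: The key lies at rest flat on the floor of the tray (centre under 22 mm high, within the walls). The pick lies at rest level on the bench (handle centre under 28 mm, hook foot under 12 mm high, tilt under 0.15 rad), its hook out of the slot, touching neither rack nor tray (x of key_centre in the frame of tray between -0.055 and 0.055 m and y of key_centre in the frame of tray between -0.065 and 0.065 m and height (world z) of key_centre below 0.022 m and linear speed of each of key, pick below 0.02 m/s and height (world z) of pick_handle below 0.028 m and height (world z) of hook_foot below 0.012 m and angle between pick_handle's own z axis and vertical below 0.15 rad and contact force between pick and rack below 0.05 N and contact force between pick and tray below 0.05 N and (x of hook_foot in the frame of slot_mouth below 0 m or y of hook_foot in the frame of slot_mouth above 0.03 m or y of hook_foot in the frame of slot_mouth below -0.03 m)).
It fails at once if the fingers touch the key while its centre is still inside the slot (contact force between the fingers and key above 0.2 N and x of key_centre in the frame of slot_mouth between 0 and 0.17 m and y of key_centre in the frame of slot_mouth between -0.012 and 0.012 m and height (world z) of key_centre below 0.035 m).
It fails at once if a bystander is moved by more than 40 mm (the straight scraper by 30 mm) (distance of scraper_handle from where it was at the start of the episode above 0.03 m or distance of any of glue, tape, jar, disc from where it was at the start of the episode above 0.04 m).
It also fails if it takes over 61 s, if anything falls off the work surface, if the arm or the gripper's body presses on something with over 40 N, if the wrist force passes 120 N, or if a joint passes its speed limit or range.

## Working session

There is one attempt and no reset: what is moved stays moved. The work goes in short steps, Python scripts to look and compute and a tool call to move; the robot and the scene stay as the last step left them, time stands still between calls to the robot, and variables do not carry over. Pictures are saved under pics/ and viewed, at most 10 in all, crops included, and the job is handed in when it is done.

Besides the shell and the picture viewer there is one more tool, called after "Call:" by a JSON object that holds its "fn" and its "kwargs". send_rows: Moves the arm, as the interface text tells. Its arguments: {"type":"object","properties":{"moves":{"type":"string"},"newtons":{"type":"number"}},"required":["moves"]}

```bash
ls; mkdir -p pics; cat > h.py <<'E'
import numpy as np, cv2
from scipy.spatial.transform import Rotation as R
from plant import ctrl
def snap(name,fn=None):
    c=ctrl.read_camera(name)
    if fn: cv2.imwrite('pics/'+fn,c['image'][:,:,::-1]); np.savez('pics/'+fn[:-4]+'.npz',**{k:c[k] for k in c})
    return c
def ld(fn): return dict(np.load('pics/'+fn+'.npz'))
def ray(c,u,v):
    f=240/np.tan(np.radians(float(c['fovy']))/2); E=c['extrinsics']
    p=np.array([[[u,v]]],float)
    x,y=(u-c['cx'])/f,(v-c['cy'])/f
    d=E[:3,:3]@np.array([x,-y,-1.0]); return E[:3,3],d
def onz(c,u,v,z):
    o,d=ray(c,u,v); return o+d*(z-o[2])/d[2]
def tri(c1,p1,c2,p2):
    o1,d1=ray(c1,*p1);o2,d2=ray(c2,*p2)
    s=np.linalg.lstsq(np.c_[d1,-d2],o2-o1,rcond=None)[0]
    a,b=o1+s[0]*d1,o2+s[1]*d2; return (a+b)/2,np.linalg.norm(a-b)
def delta(p,q=None):
    "shift in tool units to reach world p, and turn"
    s=ctrl.get_state(); r=R.from_quat(s['tcp_rot'])
    print('shift',np.round(r.inv().apply(np.array(p)-s['eef_pos'])/0.2,3))
E
python3 - <<'E'
from h import *
for n in('scene','side','wrist'):
    c=snap(n,n+'0.png'); print(n,c.keys(),c['fovy'],c['cx'],c['cy'],np.round(c['extrinsics'],3).tolist())
print(ctrl.get_state())
E
```

```text
pics
scene dict_keys(['image', 'fovy', 'cx', 'cy', 'extrinsics']) 42.8943662971641 306.6650275324278 244.21877200825716 [[-0.885, -0.296, 0.36, 1.046], [0.466, -0.581, 0.668, 1.092], [0.011, 0.758, 0.652, 1.091], [0.0, 0.0, 0.0, 1.0]]
side dict_keys(['image', 'fovy', 'cx', 'cy', 'extrinsics']) 51.463738766780686 317.68591456607436 234.71415099986388 [[-0.95, 0.235, -0.205, 0.237], [-0.312, -0.699, 0.644, 0.712], [0.007, 0.676, 0.737, 0.834], [0.0, 0.0, 0.0, 1.0]]
wrist dict_keys(['image', 'fovy', 'cx', 'cy', 'extrinsics']) 64.49836683655525 324.8712300761173 236.62313754787914 [[0.342, 0.887, 0.309, 0.31], [-0.94, 0.324, 0.11, -0.603], [-0.003, -0.328, 0.945, 0.373], [0.0, 0.0, 0.0, 1.0]]
{'time': 0.15, 'qpos': array([-1.37003981e+00,  2.86981180e-01,  1.57785478e+00,  8.63175667e-06,
        1.27862135e+00, -1.50056058e-01]), 'dq': array([ 0.00034814, -0.00294225, -0.00357893,  0.00037175, -0.00079434,
        0.00160268]), 'joint_efforts': array([ 1.18128573e-03, -4.06597173e+01, -2.93142629e+01, -1.37105153e-04,
        3.92766509e-03,  1.80194696e-06]), 'eef_pos': array([ 0.23186533, -0.63339929,  0.24424463]), 'tcp_rot': array([ 9.84655509e-01,  1.74506902e-01, -1.95017650e-05, -9.32135071e-04]), 'contact_force': array([-0.25581984,  0.6134854 , -0.08565668]), 'wrist_torque': array([-0.03423429,  0.00912231,  0.03696368]), 'finger_force': 0.0, 'opening': 1.0045306536629408}
```

View pics/scene0.png

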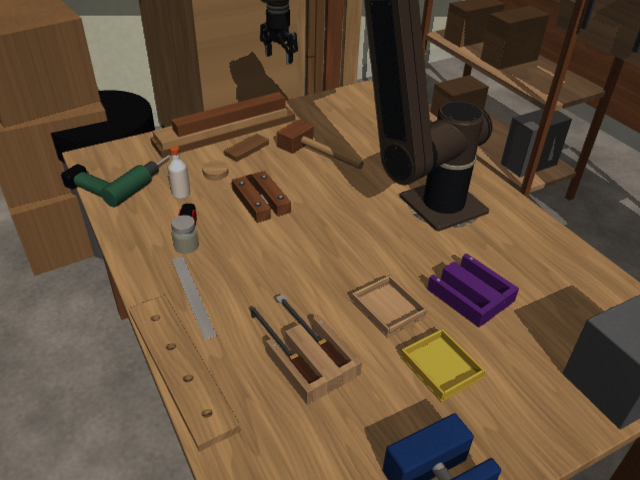

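View pics/side0.png

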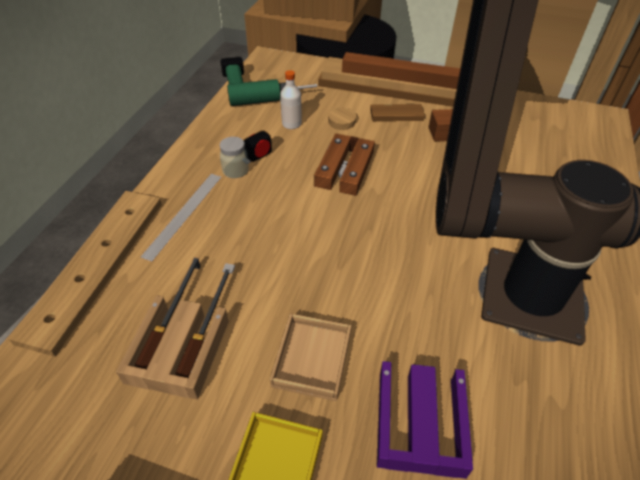

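Scene shows the rack at (310,345) with shaft tips at (252,312) and (280,297). The jig is at (262,195), the wooden tray at (388,303), and the yellow and purple look-alikes are to its right. In the side view the tips are at (197,263), which is dark and hook-like, and (231,267), which is light and blade-like. I'll confirm with one crop.

```bash
python3 - <<'E'
from h import *
a=ld('scene0')['image'];b=ld('side0')['image']
f=lambda im,u,v,w,h,W,H:cv2.resize(im[v:v+h,u:u+w],(W,H),interpolation=cv2.INTER_CUBIC)
top=np.hstack([f(a,240,280,130,125,400,380),f(b,115,245,130,125,400,380)])
bot=np.hstack([f(a,225,165,74,40,400,216),f(b,310,130,74,40,400,216)])
bot=np.hstack([f(a,225,165,74,60,266,216),f(b,310,130,74,70,228,216),f(b,215,125,74,52,306,216)])
cv2.imwrite('pics/crop1.png',np.vstack([top,bot])[:,:,::-1])
E
```

```text
(no output)
```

View pics/crop1.png

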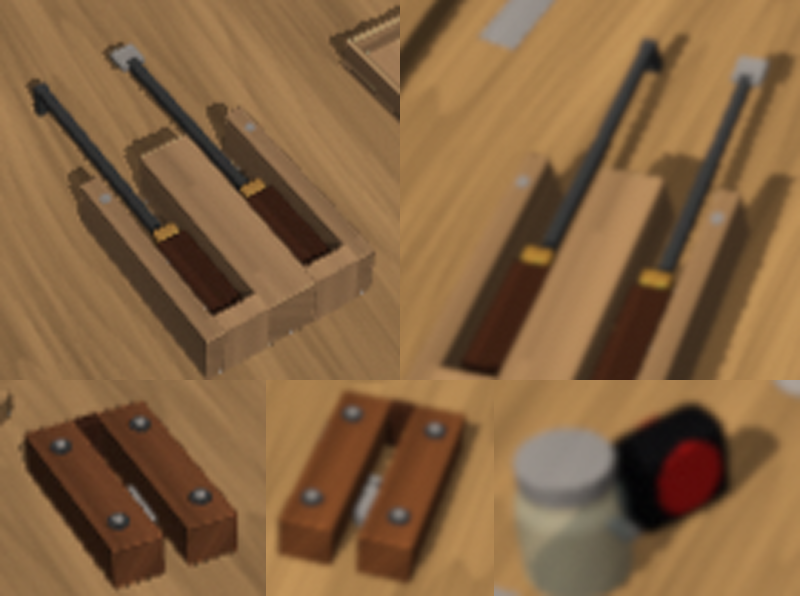

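The dark tip pointing down, left in both views at scene (253,308) and side (196,260), is the hooked pick. The light flat blade on the right is the scraper. The key shows light in the slot. Next I'll triangulate.

```bash
python3 - <<'E'
from h import *
a=ld('scene0');b=ld('side0')
for n,p,q in [('hooktop',(253,308),(196.2,259.8)),('shaftstart',(292,355),(160.5,326.6)),('jawL',(270,208.9),(332.4,178.6)),('jawR',(277,205.8),(339.9,181.8)),
 ('trayL',(350.5,296),(274,384)),('trayTop',(388,277),(293,315))]:
    t,e=tri(a,p,b,q); print(n,np.round(t,4),round(e,4))
print('hook onz .03',onz(a,253,308,.028),onz(b,196.2,259.8,.028))
print('ferr',onz(a,292,355,.028),onz(b,160.5,326.6,.028))
print('jaw .04',onz(a,270,208.9,.04),onz(b,332.4,178.6,.04),onz(a,277,205.8,.04),onz(b,339.9,181.8,.04))
for p in [(350.5,296),(388,277),(425,311),(385,329)]: print('tray sc',np.round(onz(a,*p,.03),3))
for p in [(293,315),(352,321),(335,394),(274,384)]: print('tray sd',np.round(onz(b,*p,.03),3))
for n,c,p in [('glue',a,(180,196)),('tape',a,(190,217)),('jar',a,(186,250)),('disc',a,(216,176)),('glue',b,(291,127)),('jar',b,(233,174)),('tape',b,(260,158)),('disc',b,(343,123))]: print(n,np.round(onz(c,*p,0),3))
E
```

```text
hooktop [0.6816 0.1546 0.0288] 0.004
shaftstart [0.6649 0.326  0.035 ] 0.0013
jawL [ 0.4839 -0.1735  0.0347] 0.0001
jawR [ 0.4631 -0.1682  0.0386] 0.0059
trayL [0.4524 0.3066 0.0415] 0.1247
trayTop [0.411  0.2964 0.1421] 0.0109
hook onz .03 [0.68117456 0.1512307  0.028     ] [0.68099918 0.15637935 0.028     ]
ferr [0.66241461 0.32007928 0.028     ] [0.66836672 0.32327978 0.028     ]
jaw .04 [ 0.48676978 -0.16702818  0.04      ] [ 0.48227599 -0.16771328  0.04      ] [ 0.46285718 -0.17116273  0.04      ] [ 0.46182763 -0.1623624   0.04      ]
tray sc [0.455 0.224 0.03 ]
tray sc [0.337 0.21  0.03 ]
tray sc [0.323 0.348 0.03 ]
tray sc [0.439 0.352 0.03 ]
tray sd [0.441 0.222 0.03 ]
tray sd [0.331 0.199 0.03 ]
tray sd [0.319 0.348 0.03 ]
tray sd [0.424 0.364 0.03 ]
glue [ 0.679 -0.395  0.   ]
tape [ 0.687 -0.284  0.   ]
jar [ 0.745 -0.152  0.   ]
disc [ 0.544 -0.446  0.   ]
glue [ 0.671 -0.386  0.   ]
jar [ 0.74  -0.148  0.   ]
tape [ 0.7  -0.23  0.  ]
disc [ 0.536 -0.452  0.   ]
```

```bash
cat >> h.py <<'E'
def go(x,y,z,ang):
    "print row for TCP to world xyz with tool x at world angle ang (deg), tool down"
    s=ctrl.get_state(); r=R.from_quat(s['tcp_rot']); m=r.as_matrix()
    a=np.radians(ang); c=np.array([np.cos(a),np.sin(a),0]); t=np.c_[c,np.cross([0,0,-1],c),[0,0,-1]]
    v=(r.inv()*R.from_matrix(t)).as_rotvec()/(2*np.pi)
    print('row',np.round(v,4),np.round(r.inv().apply(np.array([x,y,z])-s['eef_pos'])/0.2,3),'yaw',np.degrees(np.arctan2(m[1,0],m[0,0])).round(2),'t',s['time'])
E
echo
```

Call:
{"fn": "send_rows", "kwargs": {"moves": "0 0 -0.1 0.93 -0.82 0 0;0 0 -0.1 0.93 -0.82 0 0;0 0 -0.1 0.93 -0.82 0 0;0 0 -0.1 0.93 -0.82 0 0;0 0 -0.1 0.93 -0.82 0 0"}}

```text
time: 0.78
eef_pos: [0.3518, -0.4124, 0.245]
tcp_rot: [0.881, 0.473, 0.0, -0.001]
contact_force: [-0.2, -0.1, -0.0]
opening: 0.498
finger_force: 0.0
```

```bash
python3 -c "
from h import *
go(0.47,-0.2,0.25,90)"
```

```text
row [-0.0001 -0.0002 -0.0933] [ 1.211 -0.096 -0.024] yaw 56.4 t 0.775
```

Call:
{"fn": "send_rows", "kwargs": {"moves": "0 0 -0.093 1 -0.1 -0.02 0;0 0 -0.093 1 -0.1 -0.02 0;0 0 -0.093 1 -0.1 -0.02 0;0 0 -0.093 1 -0.1 -0.02 0;0 0 -0.093 1 -0.1 -0.02 0"}}

```text
time: 1.4
eef_pos: [0.4454, -0.239, 0.2493]
tcp_rot: [0.71, 0.705, -0.0, 0.0]
contact_force: [-0.3, -0.5, -0.2]
opening: 0.502
finger_force: 0.0
```

```bash
python3 -c "
from h import *
go(0.675,0.218,0.2,95)
c=snap('wrist','w1.png')"
```

```text
row [-0.0001  0.0001 -0.0151] [2.294 1.132 0.244] yaw 89.58 t 1.4
```

View pics/w1.png

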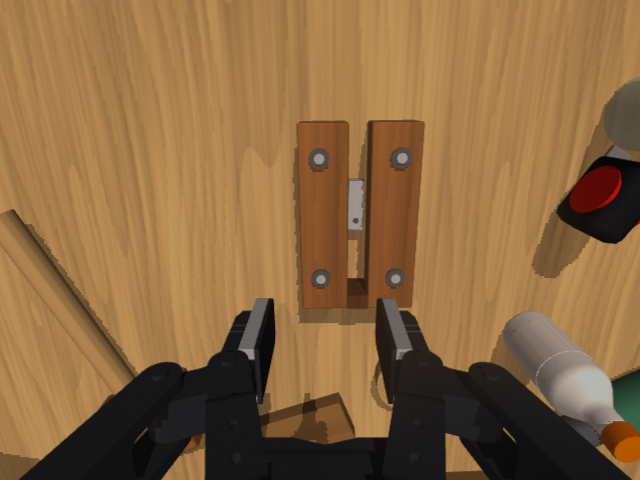

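The wrist view shows the jig with its mouth edge at v≈122. The slot's top edges run from u 348..369 at the mouth to u 349..366 at v≈308. The key's top face lies at u 348–364, v 179–230.

```bash
python3 - <<'E'
from h import *
c=ld('w1')
for p in [(348,122),(369,122),(349,308),(366,308),(298,122),(424,122),(303,308),(412,308)]: print(p,np.round(onz(c,*p,.04),4))
for p in [(349.5,179),(364,179),(348,230),(363,230)]: print('key',np.round(onz(c,*p,.014),4))
print('block',onz(c,357,279,.04))
b=ld('side0');s=ld('scene0')
print('jaw mouth corners tri',tri(c,(348,122),b,(339.9,181.8)),tri(c,(369,122),s,(270,208.9)))
E
```

```text
(348, 122) [ 0.4642 -0.1675  0.04  ]
(369, 122) [ 0.482  -0.1676  0.04  ]
(349, 308) [ 0.4671 -0.3469  0.04  ]
(366, 308) [ 0.4842 -0.347   0.04  ]
(298, 122) [ 0.4216 -0.1671  0.04  ]
(424, 122) [ 0.5288 -0.1681  0.04  ]
(303, 308) [ 0.4209 -0.3465  0.04  ]
(412, 308) [ 0.5305 -0.3475  0.04  ]
key [ 0.4677 -0.2212  0.014 ]
key [ 0.4816 -0.2213  0.014 ]
key [ 0.4668 -0.2728  0.014 ]
key [ 0.4819 -0.273   0.014 ]
block [ 0.47458857 -0.31481482  0.04      ]
jaw mouth corners tri (array([ 0.46385533, -0.16782625,  0.03495061]), np.float64(0.001211424655799854)) (array([ 0.4839743 , -0.16867759,  0.03763333]), np.float64(0.003812341821858313))
```

Call:
{"fn": "send_rows", "kwargs": {"moves": "0 0 -0.015 1 0.56 0 -0.4;0 0 -0.015 1 0.56 0 -0.4;0 0 -0.015 1 0.56 0 -0.4;0 0 -0.015 1 0.56 0 -0.4"}}

```text
time: 1.95
eef_pos: [0.5597, -0.0398, 0.2492]
tcp_rot: [0.677, 0.736, -0.0, 0.0]
contact_force: [0.8, -0.2, -0.8]
opening: 0.301
finger_force: 0.0
```

Call:
{"fn": "send_rows", "kwargs": {"moves": "0 0 0 1 0.56 0 -0.4;0 0 0 1 0.56 0 -0.4;0 0 0 1 0.56 0 -0.4;0 0 0 1 0.56 0 -0.4;0 0 0 1 0.56 0 -0.4"}}

```text
time: 2.58
eef_pos: [0.6542, 0.1695, 0.2483]
tcp_rot: [0.676, 0.737, -0.0, -0.0]
contact_force: [-0.8, -0.8, -0.7]
opening: 0.303
finger_force: 0.0
```

```bash
python3 - <<'E'
from h import *
go(0.675,0.218,0.2,95)
c=snap('wrist','w2.png')
E
```

```text
row [-0.0001  0.     -0.    ] [0.233 0.125 0.241] yaw 94.98 t 2.575
```

View pics/w2.png

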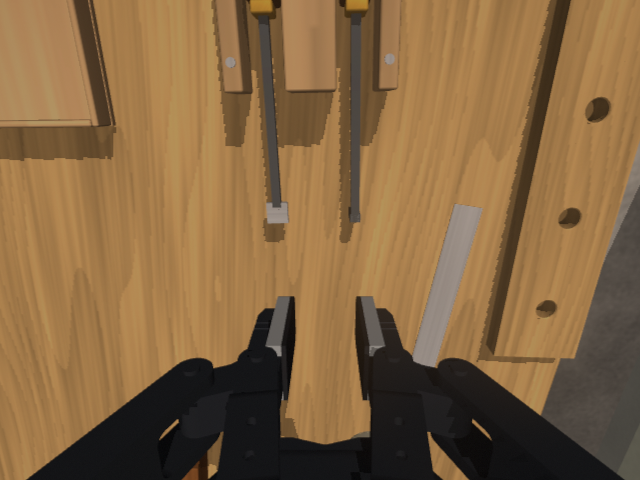

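Wrist view 2: the pick's shaft runs from (356,16) to the hook at (355,215). The scraper's blade is at (277,212) and the rack front is at v≈90.

```bash
python3 - <<'E'
from h import *
c=ld('w2');s=ld('scene0');b=ld('side0')
p0=onz(c,355.5,203,.028);p1=onz(c,357,20,.028);print(p0,p1,onz(c,355,210,.028),np.degrees(np.arctan2(*(p1-p0)[1::-1])))
print('rack',onz(c,310,90,.046),onz(c,240,92,.046),onz(c,388,90,.046))
print(tri(c,(355,209),s,(253,308)),tri(c,(355,209),b,(196.2,259.8)))
E
```

```text
[0.68162311 0.17008724 0.028     ] [0.66583043 0.32168807 0.028     ] [0.68191148 0.16326917 0.028     ] 95.94720854871447
rack [0.63241766 0.26505328 0.046     ] [0.57577045 0.25868371 0.046     ] [0.69554589 0.27045212 0.046     ]
(array([0.68323952, 0.16551648, 0.04114667]), np.float64(0.006869767881947639)) (array([0.67896388, 0.16380848, 0.03520653]), np.float64(0.006188908748475133))
```

Call:
{"fn": "send_rows", "kwargs": {"moves": "0 0 -0.003 0.24 0.13 0.7 -0.2;0 0 -0.003 0.24 0.13 0.7 -0.2;0 0 -0.003 0.24 0.13 0.7 -0.2;0 0 -0.003 0.24 0.13 0.7 -0.2"}}

```text
time: 3.12
eef_pos: [0.6732, 0.2168, 0.1058]
tcp_rot: [0.67, 0.743, -0.003, -0.002]
contact_force: [-0.8, -0.5, -1.3]
opening: 0.398
finger_force: 0.0
```

```bash
python3 - <<'E'
from h import *
c=snap('wrist','w3.png'); print(ctrl.get_state()['eef_pos'])
w2=ld('w2')
def shaft(c,rows):
    im=c['image'].astype(int); out=[]
    for v in rows:
        r=im[v]; d=(r.max(1)<95)&(r.max(1)-r.min(1)<22)
        u=np.where(d[230:450])[0]+230; out.append((v,u.min() if len(u) else 0,u.max() if len(u) else 0,len(u)))
    return out
print(shaft(w2,[60,100,140,180,200])); print(shaft(c,[10,40,80,120,160,200,240]))
E
```

```text
[0.67464005 0.21701021 0.10858939]
[(60, np.int64(262), np.int64(359), 18), (100, np.int64(265), np.int64(359), 18), (140, np.int64(268), np.int64(359), 18), (180, np.int64(271), np.int64(358), 17), (200, np.int64(272), np.int64(358), 17)]
[(10, 0, 0, 0), (40, 0, 0, 0), (80, np.int64(326), np.int64(340), 15), (120, np.int64(326), np.int64(340), 15), (160, np.int64(327), np.int64(339), 13), (200, np.int64(327), np.int64(339), 13), (240, np.int64(327), np.int64(338), 12)]
```

View pics/w3.png

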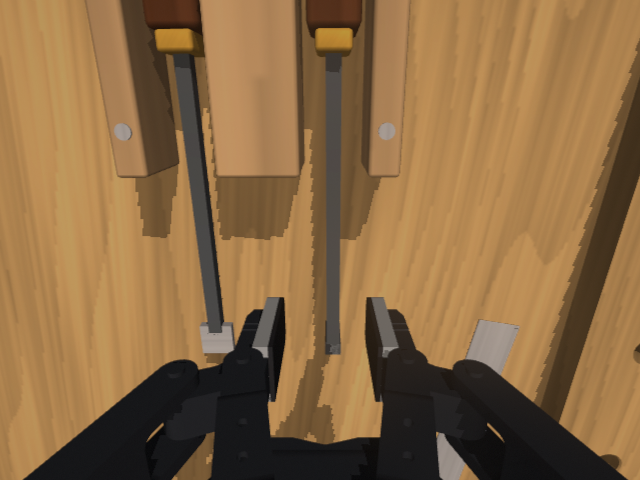

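The shaft is at u≈333 (v 80–240), the ferrule boundary is at (333,54) and the rack front is at v≈176. The fingers straddle the shaft and the scraper stays outside them.

```bash
python3 - <<'E'
from h import *
c=ld('w3');w2=ld('w2')
print('ferrule',tri(c,(333.5,54),w2,(357,14)),'hooktip',tri(c,(333,345),w2,(355,209)))
print('rack',tri(c,(370,176),w2,(374,88)))
for v in (80,160,240): print(onz(c,333,v,.028))
E
python3 -c "
from h import *
go(0.676,0.22,0.02,96)"
```

```text
ferrule (array([0.66476205, 0.32518353, 0.03271033]), np.float64(0.0007486892044775966)) hooktip (array([0.68088316, 0.16759566, 0.04097268]), np.float64(0.0008492679205670944))
rack (array([0.68612536, 0.2711027 , 0.04676366]), np.float64(0.004361543880507018))
[0.66549524 0.31410875 0.028     ]
[0.66980958 0.27457209 0.028     ]
[0.67475833 0.22922173 0.028     ]
row [-0.0003  0.0001 -0.0002] [0.014 0.009 0.443] yaw 95.92 t 3.175
```

Call:
{"fn": "send_rows", "kwargs": {"moves": "0 0 0 0.014 0.009 0.22 -0.2;0 0 0 0.014 0.009 0.44 -0.2;0 0 0 0.014 0.009 0.44 -0.2;0 0 0 0.014 0.009 0.44 -1;0 0 0 0.014 0.009 0.44 -1;0 0 0 0.014 0.009 0.44 -1;0 0 0 0.014 0.009 0.44 -1", "newtons": 40}}

```text
time: 4.05
eef_pos: [0.6788, 0.2223, 0.0255]
tcp_rot: [0.669, 0.744, 0.002, 0.002]
contact_force: [-1.1, -1.4, 6.7]
opening: 0.082
finger_force: 42.2
```

Call:
{"fn": "send_rows", "kwargs": {"moves": "0 0 0 -0.06 0 0 -1;0 0 0 -0.16 0 0 -1;0 0 0 -0.26 0 0 -1;0 0 0 -0.36 0 0 -1;0 0 0 -0.46 0 0 -1;0 0 0 -0.56 0 0 -1;0 0 0 -0.66 0 0 -1;0 0 0 -0.76 0 0 -1;0 0 0 -0.86 0 0 -1;0 0 0 -0.92 0 0 -1;0 0 0 -0.92 0 0 -1"}}

```text
time: 5.42
eef_pos: [0.6985, 0.0389, 0.0256]
tcp_rot: [0.669, 0.743, 0.002, 0.003]
contact_force: [-0.1, -0.6, 6.2]
opening: 0.08
finger_force: 42.2
```

Call:
{"fn": "send_rows", "kwargs": {"moves": "0 0 0 0 0 0 -0.2;0 0 0 0 0 0 -0.2;0 0 0 0 0 -0.2 0.1;0 0 0 0.2 0 -0.5 0.1;0 0 0 0.5 0 -0.5 0.1;0 0 0 0.5 0 -0.5 0.1"}}

```text
time: 6.18
eef_pos: [0.6847, 0.143, 0.1228]
tcp_rot: [0.667, 0.745, 0.001, 0.0]
contact_force: [0.4, -0.1, -0.4]
opening: 0.552
finger_force: 0.0
```

```bash
python3 - <<'E'
from h import *
c=snap('wrist','w4.png'); print(ctrl.get_state()['eef_pos'],ctrl.get_state()['time'])
E
```

```text
[0.68436053 0.14136432 0.12150297] 6.225
```

View pics/w4.png

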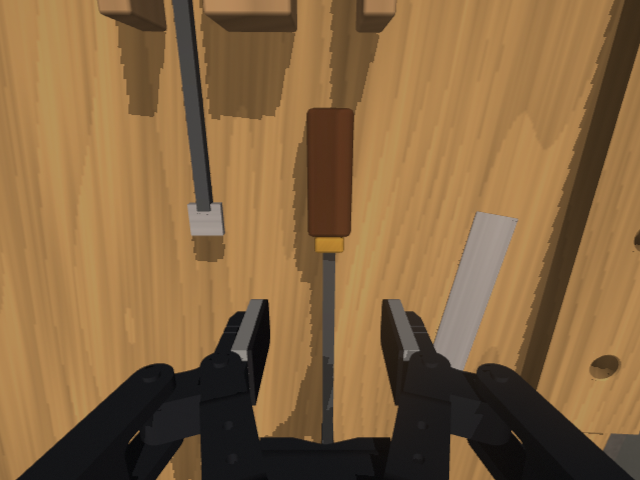

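The pick lies free and flat on the bench. Its handle spans u 307–353, v 108–236, with the shaft going down at u≈328. The rack is clear above (v<30).

```bash
python3 - <<'E'
from h import *
c=ld('w4')
a=onz(c,330.5,108,.036);b=onz(c,329.5,236,.036); h=(a+b)/2
d=(b-a)[:2]; print(a,b,'len',np.linalg.norm(d),'mid',h,'yaw',np.degrees(np.arctan2(-d[1],-d[0])))
s0=onz(c,329,260,.028);s1=onz(c,327.5,420,.028);print('shaft',s0,s1,np.degrees(np.arctan2(*(s0-s1)[1::-1])))
print('width',onz(c,307,170,.036),onz(c,353,170,.036))
cen=b[:2]-d/np.linalg.norm(d)*0.034; print('centre',cen)
g=cen+d/np.linalg.norm(d)*0.008
go(g[0],g[1],0.019,96)
E
```

```text
[0.67737448 0.22702434 0.036     ] [0.68504012 0.15473588 0.036     ] len 0.07269376270639782 mid [0.6812073  0.19088011 0.036     ] yaw 96.05315978464054
shaft [0.68696446 0.13593975 0.028     ] [0.7003712  0.00741124 0.028     ] 95.95495759029515
width [0.66793976 0.19258296 0.036     ] [0.69380019 0.19540482 0.036     ]
centre [0.68145478 0.18854632]
row [ 0.     -0.      0.0008] [0.196 0.011 0.513] yaw 96.27 t 6.225
```

Call:
{"fn": "send_rows", "kwargs": {"moves": "0 0 0 0.196 0.01 0.15 0.1;0 0 0 0.196 0.01 0.35 0.1;0 0 0 0.196 0.01 0.51 0.1;0 0 0 0.196 0.01 0.51 0.1;0 0 0 0.196 0.01 0.51 -1;0 0 0 0.196 0.01 0.51 -1;0 0 0 0.196 0.01 0.51 -1;0 0 0 0.196 0.01 0.51 -1", "newtons": 70}}

```text
time: 7.22
eef_pos: [0.6834, 0.1779, 0.0205]
tcp_rot: [0.669, 0.743, 0.0, 0.001]
contact_force: [-0.8, -1.2, 1.4]
opening: 0.295
finger_force: 70.9
```

```bash
python3 -c "
from h import *
print(ctrl.get_state()['eef_pos'],ctrl.get_state()['opening'])
import cv2
go(0.479,-0.075,0.10,90)"
```

```text
[0.68341608 0.17789511 0.02046025] 0.2949985998514433
row [0.0002 0.0001 0.0168] [-1.15  -1.149 -0.399] yaw 96.06 t 7.225
```

Call:
{"fn": "send_rows", "kwargs": {"moves": "0 0 0 0 0 -0.15 -1;0 0 0 0 0 -0.4 -1;0 0 0.004 -0.15 -0.15 -0.45 -1;0 0 0.008 -0.35 -0.33 -0.45 -1;0 0 0.012 -0.55 -0.52 -0.45 -1;0 0 0.017 -0.75 -0.71 -0.45 -1;0 0 0.017 -0.95 -0.9 -0.45 -1;0 0 0.017 -1 -1 -0.45 -1;0 0 0.017 -1 -1 -0.45 -1"}}

```text
time: 8.35
eef_pos: [0.5039, -0.0424, 0.1091]
tcp_rot: [0.708, 0.706, -0.0, -0.0]
contact_force: [-0.5, 0.1, -0.8]
opening: 0.292
finger_force: 70.5
```

```bash
python3 -c "
from h import *
go(0.475,-0.0926,0.10,90)"
```

```text
row [-0.0001 -0.0001 -0.0005] [-0.251 -0.144  0.046] yaw 89.81 t 8.35
```

Call:
{"fn": "send_rows", "kwargs": {"moves": "0 0 0 -0.12 -0.07 0 -1;0 0 0 -0.25 -0.144 0 -1;0 0 0 -0.25 -0.144 0 -1;0 0 0 -0.25 -0.144 0 -1"}}

```text
time: 8.85
eef_pos: [0.4771, -0.0912, 0.1095]
tcp_rot: [0.707, 0.707, 0.0, 0.0]
contact_force: [0.9, -0.1, -0.5]
opening: 0.296
finger_force: 70.5
```

```bash
python3 - <<'E'
from h import *
go(0.475,-0.0926,0.021,90)
s=snap('scene','s5.png');b=snap('side','b5.png');w=snap('wrist','w5.png')
f=lambda im,u,v,k,W,H:cv2.resize(im[v:v+H//k,u:u+W//k],(W,H),interpolation=cv2.INTER_CUBIC)
cv2.imwrite('pics/c5.png',np.vstack([np.hstack([f(s['image'],210,150,4,400,300),f(b['image'],300,110,4,400,300)]),np.hstack([f(w['image'],240,180,2,400,300),np.zeros((300,400,3),np.uint8)])])[:,:,::-1])
E
```

```text
row [ 0.0001 -0.0001 -0.0001] [-0.007 -0.011  0.442] yaw 89.96 t 8.85
```

View pics/c5.png

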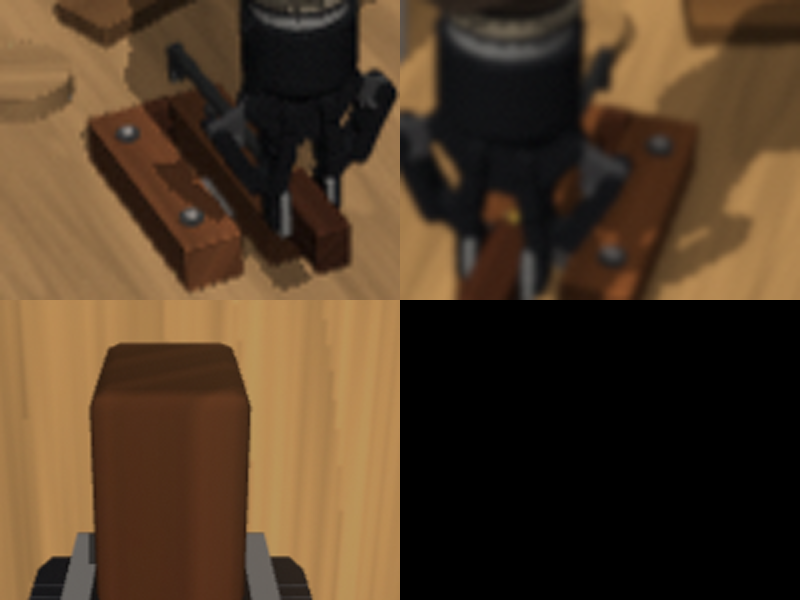

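The pick is held straight: in the wrist view its handle is centred at u≈325. The hook hovers over the back of the slot at scene (254,162) and side ≈(351,124).

```bash
python3 - <<'E'
from h import *
s=ld('s5');b=ld('b5')
print(tri(s,(254,161.5),b,(351.5,123)))
for z in (.11,.117,.125): print(z,onz(s,254,161.5,z),onz(b,351.5,123,z))
def px(c,p):
    E=c['extrinsics'];q=E[:3,:3].T@(np.array(p)-E[:3,3]);f=240/np.tan(np.radians(float(c['fovy']))/2);return c['cx']+f*q[0]/-q[2],c['cy']-f*q[1]/-q[2]
for p in [(.475,-.302,.117),(.472,-.302,.093),(.477,-.297,.089)]: print(p,px(s,p),px(b,p))
E
```

```text
(array([ 0.4744858 , -0.29579207,  0.11851791]), np.float64(0.0027436748226002607))
0.11 [ 0.46883547 -0.31036973  0.11      ] [ 0.47691199 -0.30539213  0.11      ]
0.117 [ 0.4729554  -0.30035712  0.117     ] [ 0.47459542 -0.29555915  0.117     ]
0.125 [ 0.47766389 -0.28891414  0.125     ] [ 0.47194791 -0.28432145  0.125     ]
(0.475, -0.302, 0.117) (np.float64(253.1226707683711), np.float64(161.39650947465725)) (np.float64(352.04100916815565), np.float64(121.52362335531342))
(0.472, -0.302, 0.093) (np.float64(254.43749818073553), np.float64(168.08864370960822)) (np.float64(352.63768343585724), np.float64(129.82990290336926))
(0.477, -0.297, 0.089) (np.float64(253.63077167022928), np.float64(170.51890619034225)) (np.float64(350.0868776745032), np.float64(131.89838526793966))
```

Call:
{"fn": "send_rows", "kwargs": {"moves": "0 0 0 -0.025 -0.01 0.1 -1;0 0 0 -0.025 -0.01 0.2 -1;0 0 0 -0.025 -0.01 0.28 -1;0 0 0 -0.025 -0.01 0.35 -1;0 0 0 -0.025 -0.01 0.35 -1"}}

```text
time: 9.62
eef_pos: [0.4735, -0.0963, 0.0381]
tcp_rot: [0.707, 0.707, -0.0, -0.001]
contact_force: [-0.1, 0.8, -1.1]
opening: 0.29
finger_force: 70.5
```

Call:
{"fn": "send_rows", "kwargs": {"moves": "0 0 0 0 0 0.04 -1;0 0 0 0 0 0.075 -1;0 0 0 0 0 0.075 -1"}}

```text
time: 10.0
eef_pos: [0.4738, -0.0968, 0.0238]
tcp_rot: [0.708, 0.707, -0.0, -0.001]
contact_force: [-0.4, 0.2, -0.8]
opening: 0.289
finger_force: 70.5
```

Call:
{"fn": "send_rows", "kwargs": {"moves": "0 0 0 0.04 0 0 -1;0 0 0 0.1 0 0 -1;0 0 0 0.16 0 0 -1;0 0 0 0.22 0 0 -1;0 0 0 0.28 0 0 -1;0 0 0 0.34 0 0 -1;0 0 0 0.4 0 0 -1;0 0 0 0.45 0 0 -1;0 0 0 0.48 0 0 -1;0 0 0 0.5 0 0 -1"}}

```text
time: 11.25
eef_pos: [0.4744, 0.0034, 0.0243]
tcp_rot: [0.707, 0.707, -0.0, 0.0]
contact_force: [0.1, -0.5, -0.7]
opening: 0.295
finger_force: 70.5
```

```bash
python3 - <<'E'
from h import *
s=snap('scene','s6.png');b=snap('side','b6.png')
f=lambda im,u,v,k,W,H:cv2.resize(im[v:v+H//k,u:u+W//k],(W,H),interpolation=cv2.INTER_CUBIC)
cv2.imwrite('pics/c6.png',np.hstack([f(s['image'],220,150,4,400,400),f(b['image'],290,110,4,400,400)])[:,:,::-1])
E
```

```text
(no output)
```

View pics/c6.png

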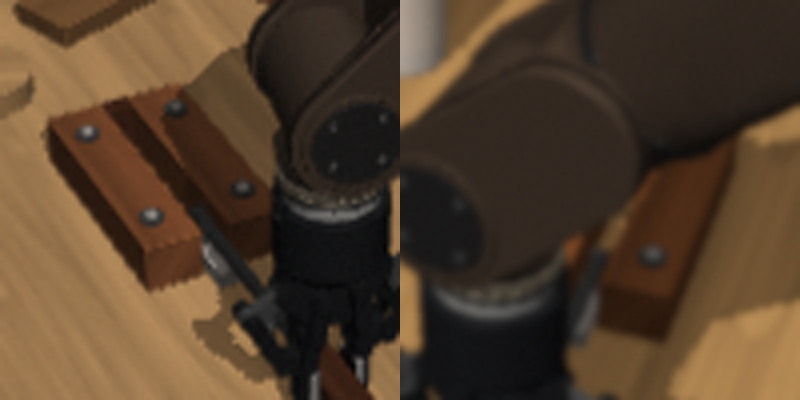

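The key's light end is emerging at the mouth (scene crop (215,255)), just ahead of the hook, so I'll keep pulling.

Call:
{"fn": "send_rows", "kwargs": {"moves": "0 0 0 0.06 0 0 -1;0 0 0 0.12 0 0 -1;0 0 0 0.18 0 0 -1;0 0 0 0.23 0 0 -1;0 0 0 0.27 0 0 -1;0 0 0 0.29 0 0 -1;0 0 0 0.29 0 0 -1;0 0 0 0.27 0 0 -1;0 0 0 0.27 0 -0.15 -1;0 0 0 0.27 0 -0.45 -1;0 0 0 0.27 0 -0.45 -1"}}

```text
time: 12.72
eef_pos: [0.4786, 0.0563, 0.1198]
tcp_rot: [0.708, 0.706, 0.004, 0.005]
contact_force: [0.9, 0.5, -1.6]
opening: 0.291
finger_force: 70.7
```

```bash
python3 - <<'E'
from h import *
w=snap('wrist');s=snap('scene','s7.png');b=snap('side','b7.png')
f=lambda im,u,v,k,W,H:cv2.resize(im[v:v+H//k,u:u+W//k],(W,H),interpolation=cv2.INTER_CUBIC)
cv2.imwrite('pics/c7.png',np.hstack([f(s['image'],220,150,4,400,480),f(b['image'],280,110,4,400,480)])[:,:,::-1])
print(ctrl.get_state()['eef_pos'],ctrl.get_state()['time'],ctrl.get_state()['qpos'])
E
```

```text
[0.47368973 0.05684008 0.11355287] 12.875 [-9.36825912e-02  3.44731053e-03  2.15478959e+00  1.24058041e-05
  9.84807979e-01 -9.20530002e-02]
```

View pics/c7.png

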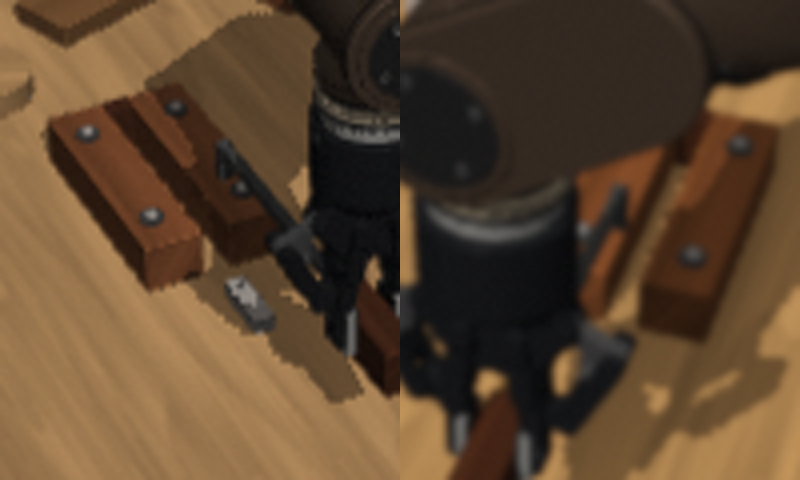

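The key lies on the bench clear of the slot, at scene ≈(281,226), and the pick is lifted above it. I'll lay the pick down at x≈0.62.

Call:
{"fn": "send_rows", "kwargs": {"moves": "0 0 0 0 0.15 0 -1;0 0 0 0 0.4 0 -1;0 0 0 0 0.65 0 -1;0 0 0 0 0.75 0 -1;0 0 0 0 0.75 0.2 -1;0 0 0 0 0.75 0.35 -1;0 0 0 0 0.75 0.43 -1;0 0 0 0 0.75 0.45 -1;0 0 0 0 0.75 0.45 -1"}}

```text
time: 14.0
eef_pos: [0.6248, 0.0569, 0.0247]
tcp_rot: [0.707, 0.707, 0.0, 0.0]
contact_force: [-0.9, -0.3, -2.5]
opening: 0.295
finger_force: 70.6
```

```bash
python3 - <<'E'
from h import *
print(ctrl.get_state()['eef_pos'])
s=ld('s7'); im=s['image'].astype(int)[210:245,265:300]
m=((im.max(2)-im.min(2)<25)&(im.max(2)>60)).astype(np.uint8)
n,l,st,c=cv2.connectedComponentsWithStats(m)
for i in range(1,n):
  if st[i,4]>15: print(st[i],c[i]+[265,210],onz(s,*(c[i]+[265,210]),.01))
E
```

```text
[0.62480123 0.05689443 0.02469012]
[11  9 13 14 72] [282.05555556 224.45833333] [ 0.47121018 -0.12228935  0.01      ]
```

Call:
{"fn": "send_rows", "kwargs": {"moves": "0 0 0 0 0 0.015 -1;0 0 0 0 0 0.022 -1;0 0 0 0 0 0.022 -1;0 0 0 0 0 0.022 0;0 0 0 0 0 0.022 0;0 0 0 0 0 -0.2 0.1;0 0 0 0 0 -0.45 0.1;0 0 0 -0.3 -0.3 -0.6 0;0 0 0 -0.6 -0.6 -0.6 0;0 0 0 -0.88 -0.75 -0.6 0;0 0 0 -0.88 -0.75 -0.6 0"}}

```text
time: 15.38
eef_pos: [0.4729, -0.1203, 0.1449]
tcp_rot: [0.708, 0.707, 0.0, 0.001]
contact_force: [0.3, 1.2, 0.3]
opening: 0.502
finger_force: 0.0
```

```bash
python3 - <<'E'
from h import *
c=snap('wrist','w8.png');print(ctrl.get_state()['eef_pos'],ctrl.get_state()['time'])
im=c['image'].astype(int)
m=((im.max(2)-im.min(2)<25)&(im.max(2)>70)).astype(np.uint8)
n,l,st,cc=cv2.connectedComponentsWithStats(m)
for i in range(1,n):
  if st[i,4]>150: print(st[i],cc[i],np.round(onz(c,*cc[i],.014),4),[np.round(x,1) for x in cv2.minAreaRect(np.argwhere(l==i)[:,::-1].astype(np.float32))])
E
```

```text
[ 0.47083257 -0.12346387  0.1447621 ] 15.425
[ 532  156   36  124 1289] [550.04654771 220.4515128 ] [ 0.6321 -0.113   0.014 ] [array([550.3, 218.5]), array([ 12.6, 125.9]), np.float64(11.3)]
[ 318  187   21   69 1448] [327.99309392 220.97651934] [ 0.4738 -0.1129  0.014 ] [array([328., 221.]), array([68., 20.]), np.float64(90.0)]
[238 298  30  62 798] [252.65914787 328.06516291] [ 0.4144 -0.2008  0.014 ] [array([251.8, 327.6]), array([17.8, 62.5]), np.float64(12.8)]
[382 299  31  60 796] [396.99623116 327.94095477] [ 0.5282 -0.2011  0.014 ] [array([397.7, 327. ]), array([61.8, 17.6]), np.float64(76.7)]
```

```bash
python3 -c "
from h import *
go(0.4738,-0.114,0.0165,90)"
```

```text
row [-0.0003  0.0005 -0.0006] [0.049 0.016 0.641] yaw 89.8 t 15.425
```

Call:
{"fn": "send_rows", "kwargs": {"moves": "0 0 0 0.048 0.015 0.2 0;0 0 0 0.048 0.015 0.4 0;0 0 0 0.048 0.015 0.58 0;0 0 0 0.048 0.015 0.635 0;0 0 0 0.048 0.015 0.635 0;0 0 0 0.048 0.015 0.635 -1;0 0 0 0.048 0.015 0.635 -1;0 0 0 0.048 0.015 0.635 -1;0 0 0 0.048 0.015 0.635 -1", "newtons": 50}}

```text
time: 16.55
eef_pos: [0.4787, -0.1099, 0.0192]
tcp_rot: [0.707, 0.707, 0.001, 0.002]
contact_force: [-0.5, 0.1, 5.9]
opening: 0.171
finger_force: 52.1
```

Call:
{"fn": "send_rows", "kwargs": {"moves": "0 0 0 0 0 -0.2 -1;0 0 0 0 0 -0.45 -1;0 0 0 0.2 0 -0.5 -1;0 0 0 0.45 -0.05 -0.5 -1;0 0 0 0.7 -0.1 -0.5 -1;0 0 0 0.95 -0.15 -0.5 -1;0 0 0 1 -0.15 -0.5 -1"}}

```text
time: 17.42
eef_pos: [0.4462, 0.093, 0.1172]
tcp_rot: [0.706, 0.708, -0.0, -0.0]
contact_force: [-0.1, -1.0, -0.9]
opening: 0.166
finger_force: 51.2
```

```bash
python3 -c "
from h import *
go(0.384,0.283,0.12,90); print(ctrl.get_state()['opening'])"
```

```text
row [-0.     -0.      0.0004] [ 0.951 -0.308 -0.014] yaw 90.16 t 17.425
0.1658575976162951
```

Call:
{"fn": "send_rows", "kwargs": {"moves": "0 0 0 0.25 -0.08 0 -1;0 0 0 0.5 -0.16 0 -1;0 0 0 0.75 -0.24 0 -1;0 0 0 0.95 -0.3 0 -1;0 0 0 0.95 -0.3 0 -1;0 0 0 0.95 -0.3 0 -1"}}

```text
time: 18.18
eef_pos: [0.388, 0.2802, 0.1173]
tcp_rot: [0.708, 0.707, -0.0, 0.0]
contact_force: [0.1, -0.2, -0.6]
opening: 0.168
finger_force: 51.2
```

```bash
python3 - <<'E'
from h import *
c=snap('wrist','w9.png'); s=ctrl.get_state(); print(s['eef_pos'],s['opening'])
# tray outline edges: compare dark shadow/wall via scene cameras
a=snap('scene','s9.png')
def px(c,p):
    E=c['extrinsics'];q=E[:3,:3].T@(np.array(p)-E[:3,3]);f=240/np.tan(np.radians(float(c['fovy']))/2);return np.round([c['cx']+f*q[0]/-q[2],c['cy']-f*q[1]/-q[2]],1)
# key in wrist view; project expected tray rim
im=c['image'].astype(int); m=((im.max(2)-im.min(2)<25)&(im.max(2)>70)).astype(np.uint8)
n,l,st,cc=cv2.connectedComponentsWithStats(m)
for i in range(1,n):
  if st[i,4]>100: print(st[i],np.round(cc[i]))
E
```

```text
[0.38816261 0.27988727 0.11727037] 0.16970433977401986
[ 64 240  15  14 162] [ 71. 246.]
[ 305  271   62  117 4859] [330. 326.]
[283 296  21  60 742] [294. 324.]
[613 396  27  29 501] [626. 413.]
```

Call:
{"fn": "send_rows", "kwargs": {"moves": "0 0 0 0 0 0.2 -1;0 0 0 0 0 0.38 -1;0 0 0 0 0 0.44 -1;0 0 0 0 0 0.44 -1;0 0 0 0 0 0.44 -0.3;0 0 0 0 0 0.44 -0.3;0 0 0 0 0 0.2 -0.3;0 0 0 0 0 -0.2 -0.3;0 0 0 0 0 -0.4 -0.3;0 0 0 0 0 -0.4 -0.3"}}

```text
time: 19.52
eef_pos: [0.3911, 0.2825, 0.2048]
tcp_rot: [0.707, 0.707, 0.007, 0.003]
contact_force: [0.0, 0.9, 0.2]
opening: 0.347
finger_force: 0.0
```

```bash
python3 - <<'E'
from h import *
c=snap('wrist','w10.png'); s=ctrl.get_state(); print(s['eef_pos'],s['opening'],s['time'])
im=c['image'].astype(int); m=((im.max(2)-im.min(2)<25)&(im.max(2)>70)).astype(np.uint8)
n,l,st,cc=cv2.connectedComponentsWithStats(m)
for i in range(1,n):
  if st[i,4]>100: print(st[i],np.round(cc[i]),onz(c,*cc[i],.02))
# pick via scene and side: dark pixels on bench near expected place
def px(c,p):
    E=c['extrinsics'];q=E[:3,:3].T@(np.array(p)-E[:3,3]);f=240/np.tan(np.radians(float(c['fovy']))/2);return np.array([c['cx']+f*q[0]/-q[2],c['cy']-f*q[1]/-q[2]])
for n in('scene','side'):
    k=snap(n,n+'10.png'); i=k['image'].astype(int)
    for t,p in [('handle',(.625,.067,.036)),('ferr',(.625,.025,.03)),('shaft',(.625,-.06,.028)),('hook',(.625,-.149,.028))]:
        u,v=np.round(px(k,p)).astype(int); print(n,t,u,v,[i[v,u+d].tolist() for d in(-4,-2,0,2,4)])
E
```

```text
[0.38933612 0.28170023 0.20126323] 0.35108513278016334 19.575
[ 538  179   35  175 1718] [558. 275.] [0.60475875 0.22209027 0.02      ]
[310 190  18  57 974] [319. 218.] [0.38708496 0.27769129 0.02      ]
[259 297  26  60 776] [272. 325.] [0.34159629 0.17253086 0.02      ]
[366 297  34  60 795] [378. 326.] [0.44280063 0.17116258 0.02      ]
[ 55 425  17  23 190] [ 63. 436.] [0.11683034 0.04187618 0.02      ]
scene handle 260 276 [[55, 31, 20], [61, 34, 22], [54, 29, 19], [53, 29, 18], [54, 31, 19]]
scene ferr 253 268 [[89, 66, 44], [99, 69, 36], [64, 40, 23], [54, 30, 19], [54, 30, 19]]
scene shaft 240 249 [[155, 119, 78], [75, 57, 38], [47, 47, 45], [52, 52, 50], [143, 109, 73]]
scene hook 227 230 [[145, 110, 72], [77, 60, 40], [46, 47, 46], [54, 54, 53], [144, 111, 73]]
side handle 238 234 [[93, 55, 33], [80, 43, 26], [75, 40, 25], [75, 41, 25], [74, 40, 24]]
side ferr 246 222 [[182, 143, 68], [191, 148, 62], [195, 149, 63], [183, 137, 58], [125, 91, 47]]
side shaft 261 198 [[193, 149, 92], [156, 123, 84], [82, 76, 68], [70, 62, 54], [156, 118, 75]]
side hook 275 175 [[189, 146, 91], [133, 109, 82], [87, 80, 73], [84, 70, 56], [57, 45, 36]]
```

The key lies in the tray at (0.387, 0.278), and the pick rests where I laid it. Both match their expected positions in the images, so I'm handing in.

```bash
python3 -c "
from plant import ctrl
print(ctrl.sign_off())"
```

```text
the job is handed in; nothing more can be done
None
```

The job is handed in at about 20 s of the 61 s allowed: camera measurements put the key inside the tray and the pick flat on the bench clear of slot, rack and tray, but sign-off returned no verdict and I did not re-measure the bystanders.

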